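Close the double-lidded bean canister

TASK

Close up the open bean canister at the tasting counter: first set the inner lid (the flat disc that is nearly as wide as the canister's mouth) down inside the mouth so that it lies flat on the ledge there, then set the domed outer lid over it so that it sits down level on the canister's rim. Leave both lids released and the canister upright about where it stands; the small flat lid belongs to another jar, so leave that one alone.

Things in the scene. Friction and masses are not known exactly. Their poses are not given: they have to be found in the camera images.
- canister_mouth (a point): Centre of the mouth, level with the rim, of the loose open white enamelled canister: a plain upright can, outside diameter 110 mm, 110 mm tall, bore 102 mm, about 0.9 kg. Inside, 12 mm below the rim, runs a flat ledge (inner diameter 68 mm) on which the inner lid rests. z is up along the can's axis.
- inner_lid_center (a point): Inner lid, loose: flat white enamelled disc, diameter 84 mm, 6 mm thick, with an upright round wooden knob, diameter 24 mm, 46 mm tall; about 150 g, standing knob up. The point is on its axis half-way up: 26 mm above the underside, 26 mm below the knob's top; 14 mm above the canister's rim when the lid rests on the ledge. z is up.
- outer_lid_center (a point): Outer lid, loose: hollow white enamelled hat, 134 mm across its 10 mm deep skirt (128 inside), dome 96 mm across (90 inside) with top at 66 mm, then a knob of diameter 24 mm, 46 mm tall; 300 g, knob up. Point on its axis half-way up: 56 mm above the underside, 56 mm below the knob's top; 46 mm above the rim when the shoulder rests on it, skirt outside. z is up.
- small_lid_center (a point): A lid that is not wanted, loose: a flat white enamelled disc only 56 mm in diameter and 6 mm thick with a wooden knob 20 mm in diameter and 30 mm tall; 36 mm high in all. The point is on its axis half-way up. It belongs to a small jar and stays where it is.
Not all that is in view belongs to the job. Leave any turquoise look-alike of the part that bears canister_mouth alone.

How it is judged:
By the outcome, as a careful person would: the job done as asked, in the order asked, and still so for the second after the job is handed in, with the robot touching nothing.
It also fails if it takes over 64 s, if anything falls off the work surface, if the arm or the gripper's body presses on something with over 40 N, if the wrist force passes 120 N, or if a joint passes its speed limit or range.

ROBOT

A 6-joint arm with a two-finger parallel gripper is mounted at the origin on the work surface. World frame = base frame: x ahead of the robot, y to its left, z up, the work surface at z = 0. Lengths are in m, angles in rad, forces in N, time in s.
With the tool pointing down it reaches from about 0.325 to 0.9 m from the base axis. Payload 6.1 kg.
Tool frame: the origin (TCP) lies at the very end of the fingers, on their centre line; the grasp point (between the pads) lies 19 mm behind it (ctrl.tcp_to_grasp is the distance from the TCP to the grasp point, in m); z points along the fingers, y is the direction in which the jaws open and shut (so a half turn about z gives the same grasp; the last joint's range is limited). The gripper opens to 85 mm and grips with 20 to 120 N. Pads are 22 mm wide; open, the fingers measure 114 mm over their backs; the gripper's body (76 mm by 85 mm) begins 54 mm behind the grasp point. The pads swing forward as they close: fully open they stand 13 mm farther back than shut.
Start: joints at [-1.257, 0.22, 1.526, -0, 1.395, -0.126], TCP at [0.266, -0.566, 0.231] pointing down, gripper open.
Joint ranges: [-2.98, 2.98], [-0.91, 2.08], [0.09, 2.57], [-1.24, 4.39], [0.2, 2.65], [-2.68, 2.68]. Speed limits (rad/s): [2.57, 2.57, 3.01, 3.14, 3.14, 3.14].

INTERFACE

Orientations are given as a rotation vector (axis times angle).
In Python, from station import ctrl, imaging gives the robot as it stands.
- The arm moves only by the tool drive_tool, never from a script. Its argument "moves" is a list of rows, each an object with "delta_pos": the shift along the tool's x, y, z in m, a list of three; "rot": the turn, a rotation vector about the tool's x, y, z in degrees, a list of three; "claw": the opening in per cent of the stroke, from 0 (shut) to 100 (fully open). A call has 1 to 20 rows; each row shifts and turns the commanded pose from where the row before left it, along the tool's axes as they then stand; what a row does not reach is not made up. A row lasts 1/10 s, in which the tool goes at most 50 mm and 8.59 degrees, less where a joint would pass 70% of its speed; a pose out of reach is approached as far as the arm can. A call with a gripper value outside its range is refused whole. The fingers move at their own pace and stop on an object; the grip force is fixed at half the most. Time passes only in rows, so rows that do not move let the fingers close. It gives the time, the measured TCP pose, the force and the opening at its end, in the units of the state.
- ctrl.state(): the state, without advancing time (a new reading comes with each control period).
- imaging.camera(name): name is "side" or "top"; returns a dict with "img" (400x640x3 uint8, blue, green, red), "mtx" (3x3 intrinsics, pixels), "k1" (the pictures are not rectified: a ray, as slopes to the right and down, at radius r is drawn at 1 + k1 r^2 times it, then the intrinsics apply), "xyz" and "orientation" of the camera in the world. Camera axes: x right, y down, z forward; pixel columns grow to the right and rows downward; lengths in m; the calibration is good to about 2 mm. A picture is of the moment at which its call begins. There is no depth.
- ctrl.close_job(): hands the job in, once; it reports no verdict.
The state is a dict: "time": time; "qpos": joint angles; "joint_velocities": joint speeds; "tau": joint torques, N m; "ee_pos": TCP position; "eef_rot": TCP orientation; "force": force on the tool from outside, world axes, zero at the start; "wrist_torque": the same for the moment, N m; "opening": opening from 0.0 (shut) to 1.0 (fully open).
Only numpy, scipy, OpenCV 4.12 (cv2) and the standard library are available. Lean on these libraries where they do the work, as an engineer would, in place of code of your own. Each camera call takes 0.05 s, during which the arm holds its last target.

## Working session

There is one attempt and no reset: what is moved stays moved. The work goes in short steps, Python scripts to look and compute and a tool call to move; the robot and the scene stay as the last step left them, time stands still between calls to the robot, and variables do not carry over. Pictures are saved under pics/ and viewed, and the job is handed in when it is done.

Besides the shell and the picture viewer there is one more tool, called after "Request:" by a JSON object that holds its "api" and its "payload". drive_tool: Moves the arm, as the interface text tells. Its arguments: {"type":"object","properties":{"moves":{"type":"array"}},"required":["moves"]}

```bash
ls; mkdir -p pics; python3 - <<'E'
from station import ctrl, imaging
import cv2
print(ctrl.state())
for n in("side","top"):
    c=imaging.camera(n); cv2.imwrite(f"pics/{n}0.png",c["img"]); print(n,c["mtx"],c["k1"],c["xyz"],c["orientation"])
E
```

```text
pics
{'time': 0.0, 'qpos': array([-1.25707331e+00,  2.21232821e-01,  1.52759748e+00,  2.78479577e-05,
        1.39472925e+00, -1.26118833e-01]), 'joint_velocities': array([ 0.00125468,  0.00097156, -0.0017699 ,  0.00143723, -0.00024169,
       -0.0005173 ]), 'tau': array([-1.69446732e-03, -4.96900892e+01, -3.89394093e+01, -2.39364945e-04,
        1.09369081e-02,  7.11130355e-06]), 'ee_pos': array([ 0.26592813, -0.56493254,  0.23020233]), 'eef_rot': array([-3.06401454e+00, -6.84910868e-01,  2.46361536e-04]), 'force': array([-0.44798048, -0.07103173,  0.23332519]), 'wrist_torque': array([ 0.04599772,  0.04142751, -0.02267839]), 'opening': 0.998526468252877}
side [[426.45829478   0.         327.56727337]
 [  0.         426.45829478 195.15189157]
 [  0.           0.           1.        ]] -0.039801272479072884 [0.1198333  0.63538635 0.92671458] [-0.86340922  2.61568632 -1.00843601]
top [[363.34364025   0.         316.58299883]
 [  0.         363.34364025 196.65615958]
 [  0.           0.           1.        ]] -0.04306761762392828 [ 0.42925779 -0.01299047  1.05464627] [-2.16150912  2.17155227 -0.10821225]
```

View pics/side0.png

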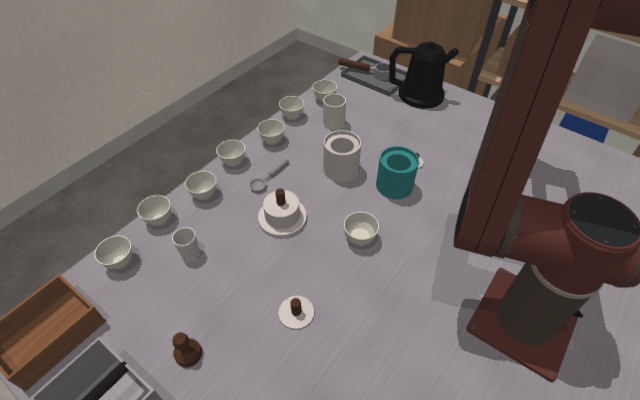

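View pics/top0.png

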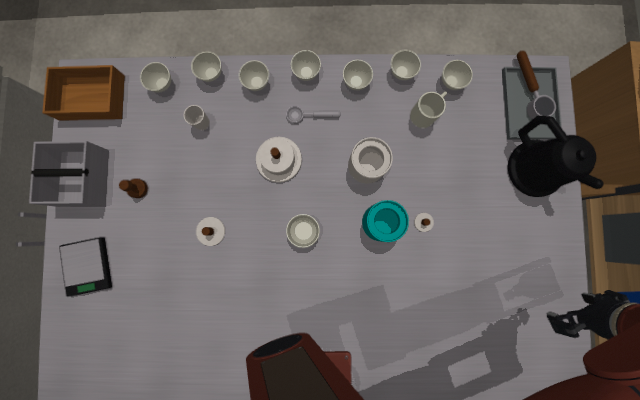

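The side view shows the white canister at (342,155), the turquoise look-alike at (397,172), the outer lid at (282,212), a flat lid at (296,312) and a small lid mostly hidden behind the turquoise can at (420,161). In the top view they are at (372,158), (386,221), (278,158), (209,231) and (424,222).

Things that could be confused (top pixels):
- **Canister:** white can (372,158), turquoise can (386,221), bowl (303,232), cup (431,105).
- **Inner lid:** disc (209,231), small disc (424,222).
- **Outer lid:** domed hat (278,158).

I choose the white can, the disc at (209,231) and the hat. I'll check sizes and crops next.

```bash
cat > h.py <<'E'
import numpy as np, cv2
from scipy.spatial.transform import Rotation as R
from scipy.optimize import least_squares
def ray(c,uv):
    K=c["mtx"]; p=np.array([(uv[0]-K[0,2])/K[0,0],(uv[1]-K[1,2])/K[1,1]])
    s=p.copy()
    for _ in range(20): s=p/(1+c["k1"]*(s@s))
    d=R.from_rotvec(c["orientation"]).as_matrix()@np.array([s[0],s[1],1]); return c["xyz"],d/np.linalg.norm(d)
def plane(c,uv,z):
    o,d=ray(c,uv); return o+d*(z-o[2])/d[2]
def proj(c,P):
    s=R.from_rotvec(c["orientation"]).as_matrix().T@(np.asarray(P)-c["xyz"]); s=s[:2]/s[2]
    s=s*(1+c["k1"]*(s@s)); K=c["mtx"]; return np.array([s[0]*K[0,0]+K[0,2],s[1]*K[1,1]+K[1,2]])
def circ(c,pts,z):
    P=np.array([plane(c,p,z)[:2] for p in pts])
    f=lambda q:np.hypot(P[:,0]-q[0],P[:,1]-q[1])-q[2]
    r=least_squares(f,[*P.mean(0),.05],loss="soft_l1",f_scale=.001); return r.x, np.sqrt(np.mean(r.fun**2))
def save(name,img,box=None,k=1):
    if box: img=img[box[1]:box[3],box[0]:box[2]]
    cv2.imwrite("pics/"+name,cv2.resize(img,None,fx=k,fy=k,interpolation=cv2.INTER_CUBIC))
E
python3 - <<'E'
from station import ctrl, imaging
from h import *
t=imaging.camera("top"); s=imaging.camera("side")
import pickle; pickle.dump((t,s),open("c0.pkl","wb"))
A=t["img"]
def cr(im,x,y,w=40,n=300): return cv2.resize(im[y-w:y+w,x-w:x+w],(n,n),interpolation=cv2.INTER_CUBIC)
B=s["img"]
save("cr0.png",np.vstack([np.hstack([cr(A,209,231,25,260),cr(A,278,158,30,260),cr(A,372,158,30,260)]),np.hstack([cr(B,296,312,25,260),cr(B,282,212,30,260),cr(B,342,155,30,260)])]))
g=cv2.cvtColor(A,cv2.COLOR_BGR2HSV)
for p in [(209,240),(278,180),(372,138),(250,250),(426,228)]: print(p,A[p[1],p[0]],g[p[1],p[0]])
E
```

```text
(209, 240) [114 120 126] [ 15  24 126]
(278, 180) [112 118 124] [ 15  25 124]
(372, 138) [122 129 134] [ 18  23 134]
(250, 250) [131 128 133] [162  10 133]
(426, 228) [159 167 175] [ 15  23 175]
```

View pics/cr0.png

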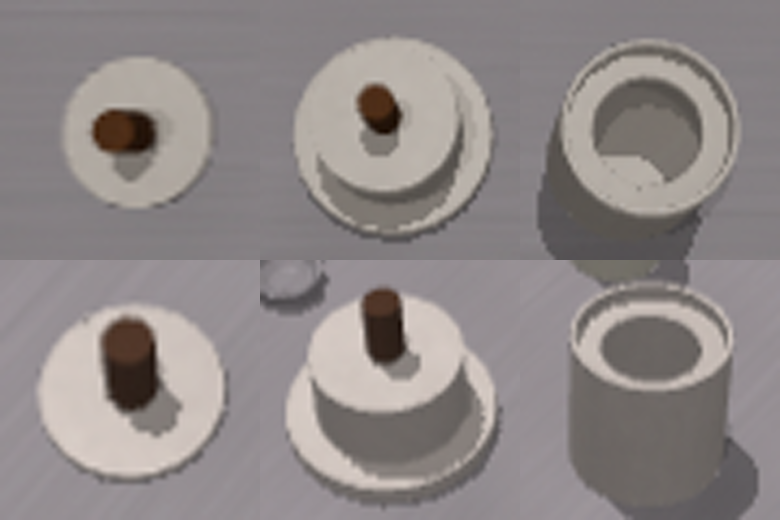

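Close crop: the disc is wide with one tall knob, the hat has a skirt, dome and knob, and the can is white with a ledge inside and empty. These match the descriptions. Next I measure them.

```bash
cat >> h.py <<'E'
def knob(c,uv,w,z,rad=None):
    """centroid of the brown mask blob near uv; returns contour"""
    g=cv2.cvtColor(c["img"],cv2.COLOR_BGR2HSV); m=((g[...,1]>90)&(g[...,0]<25)).astype(np.uint8)
    x,y=map(int,uv); mm=np.zeros_like(m); mm[y-w:y+w,x-w:x+w]=m[y-w:y+w,x-w:x+w]
    cs,_=cv2.findContours(mm,cv2.RETR_EXTERNAL,cv2.CHAIN_APPROX_NONE); return max(cs,key=cv2.contourArea)[:,0]
def enamel(c,uv,w,th=6):
    a=c["img"].astype(int); m=((a[...,2]-a[...,0]>=th)).astype(np.uint8)
    x,y=map(int,uv); mm=np.zeros_like(m); mm[y-w:y+w,x-w:x+w]=m[y-w:y+w,x-w:x+w]
    mm=cv2.morphologyEx(mm,cv2.MORPH_OPEN,np.ones((3,3)))
    cs,_=cv2.findContours(mm,cv2.RETR_EXTERNAL,cv2.CHAIN_APPROX_NONE); return max(cs,key=cv2.contourArea)[:,0],mm
E
python3 - <<'E'
from h import *
import pickle; t,s=pickle.load(open("c0.pkl","rb"))
def fit(c,uv,w,z,nm,keep=None,rad=None):
    k,_=enamel(c,uv,w); 
    if keep is not None:
        ctr=k.mean(0); k=np.array([p for p in k if keep(p-ctr)])
    x,e=circ(c,k,z); print(nm,x.round(4),round(e,4),k.min(0),k.max(0),len(k))
fit(t,(209,231),25,.006,"inner top"); fit(s,(296,312),25,.006,"inner side")
fit(t,(424,222),12,.006,"small top")
fit(t,(278,158),30,.010,"outer top"); fit(s,(282,212),30,.005,"outer side")
fit(t,(372,158),28,.110,"can top",lambda d:d[1]<5-d[0]*0 and d[0]-d[1]>0)
fit(s,(342,155),35,.110,"can side",lambda d:d[1]<-14)
# knob tops by pixel -> planes
for nm,c,uv,z in [("inner",t,(209,231),.052),("inner",s,(296,308),.052),("outer",t,(276,154),.112),("outer",s,(281,198),.112)]:
    k=knob(c,uv,14,z); (x,y),r=cv2.minEnclosingCircle(k); print(nm,k.min(0),k.max(0))
E
```

```text
inner top [0.4403 0.2989 0.0415] 0.0008 [196 217] [224 245] 84
inner side [0.4391 0.2992 0.0419] 0.0008 [278 295] [314 329] 98
small top [ 0.4633 -0.3179  0.0276] 0.0009 [414 213] [433 231] 55
outer top [0.6498 0.1021 0.0671] 0.0009 [256 136] [301 182] 129
outer side [0.657  0.0929 0.0762] 0.0094 [258 188] [306 237] 139
can top [ 0.6328 -0.156   0.0541] 0.0007 [355 137] [392 164] 54
can side [ 0.6917 -0.2062  0.0308] 0.0111 [323 120] [355 133] 72
inner [202 227] [213 234]
inner [291 299] [300 315]
outer [271 148] [279 158]
outer [276 189] [284 204]
```

```bash
python3 - <<'E'
from h import *
import pickle; t,s=pickle.load(open("c0.pkl","rb"))
out=[]
for c,uv in((t,(372,158)),(s,(342,150))):
    im=cv2.resize(c["img"],None,fx=6,fy=6,interpolation=cv2.INTER_NEAREST)
    for z,r,col in((.11,.055,(0,0,255)),(.098,.034,(0,255,0)),(0,.055,(255,0,0))):
        for a in np.linspace(0,6.28,60):
            p=proj(c,[.6328+r*np.cos(a),-.156+r*np.sin(a),z]); cv2.circle(im,tuple(int(v) for v in (p+.5)*6),1,col,-1)
    x,y=uv; out.append(im[(y-33)*6:(y+33)*6,(x-33)*6:(x+33)*6])
cv2.imwrite("pics/can1.png",np.hstack(out))
E
```

```text
(no output)
```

View pics/can1.png

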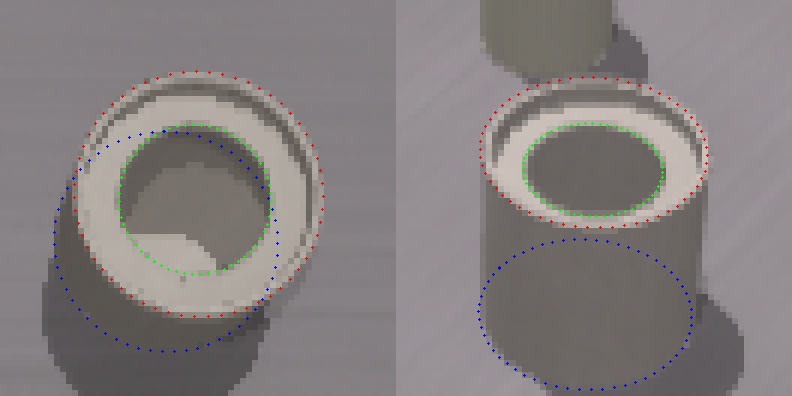

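The overlay fits both views, with the canister mouth at (0.633, -0.156, 0.110). The radii also match: 41.7 mm against 42, 67.1 against 67, and the small lid 27.6 against 28. Now I work out the move to the inner lid at (0.4397, 0.299).

```bash
cat >> h.py <<'E'
def togo(st,target):
    M=R.from_rotvec(st["eef_rot"]).as_matrix(); d=M.T@(np.asarray(target)-st["ee_pos"])
    print("t",round(st["time"],2),"tcp",st["ee_pos"].round(4),"open",round(st["opening"],3),"F",st["force"].round(2)); print("tool axes x,y:",M[:,0].round(3),M[:,1].round(3),"z",M[:,2].round(4)); print("shift in tool axes",d.round(4))
E
python3 - <<'E'
from station import ctrl
from h import *
togo(ctrl.state(),[.4397,.299,.019])
E
```

```text
t 0.2 tcp [ 0.266  -0.5652  0.2306] open 0.998 F [-0.91 -0.08 -0.17]
tool axes x,y: [0.905 0.426 0.   ] [ 0.426 -0.905 -0.001] z [-4.0e-04  1.2e-03 -1.0e+00]
shift in tool axes [ 0.5251 -0.7077  0.2125]
```

Request:
{"api": "drive_tool", "payload": {"moves": [{"delta_pos": [0.01, -0.0135, 0], "rot": [0, 0, 0], "claw": 70}, {"delta_pos": [0.02, -0.027, 0], "rot": [0, 0, 0], "claw": 70}, {"delta_pos": [0.025, -0.0337, 0], "rot": [0, 0, 0], "claw": 70}, {"delta_pos": [0.025, -0.0337, 0], "rot": [0, 0, 0], "claw": 70}, {"delta_pos": [0.025, -0.0337, 0], "rot": [0, 0, 0], "claw": 70}, {"delta_pos": [0.025, -0.0337, 0], "rot": [0, 0, 0], "claw": 70}, {"delta_pos": [0.025, -0.0337, 0], "rot": [0, 0, 0], "claw": 70}, {"delta_pos": [0.025, -0.0337, 0], "rot": [0, 0, 0], "claw": 70}, {"delta_pos": [0.025, -0.0337, 0], "rot": [0, 0, 0], "claw": 70}, {"delta_pos": [0.025, -0.0337, 0], "rot": [0, 0, 0], "claw": 70}, {"delta_pos": [0.025, -0.0337, 0], "rot": [0, 0, 0], "claw": 70}, {"delta_pos": [0.025, -0.0337, 0], "rot": [0, 0, 0], "claw": 70}, {"delta_pos": [0.025, -0.0337, 0], "rot": [0, 0, 0], "claw": 70}, {"delta_pos": [0.025, -0.0337, 0], "rot": [0, 0, 0], "claw": 70}, {"delta_pos": [0.025, -0.0337, 0], "rot": [0, 0, 0], "claw": 70}, {"delta_pos": [0.025, -0.0337, 0], "rot": [0, 0, 0], "claw": 70}, {"delta_pos": [0.025, -0.0337, 0], "rot": [0, 0, 0], "claw": 70}, {"delta_pos": [0.025, -0.0337, 0], "rot": [0, 0, 0], "claw": 70}, {"delta_pos": [0.025, -0.0337, 0], "rot": [0, 0, 0], "claw": 70}, {"delta_pos": [0.025, -0.0337, 0], "rot": [0, 0, 0], "claw": 70}]}}

```text
time: 2.2
ee_pos: [0.4248, 0.2263, 0.2313]
eef_rot: [3.066, 0.686, 0.001]
force: [0.6, -0.2, -0.1]
opening: 0.705
```

```bash
python3 - <<'E'
from station import ctrl
from h import *
togo(ctrl.state(),[.4397,.299,.019]); print(ctrl.state()["qpos"].round(2))
E
```

```text
t 2.2 tcp [0.4248 0.2263 0.2313] open 0.705 F [ 0.62 -0.2  -0.09]
tool axes x,y: [0.905 0.426 0.   ] [ 0.426 -0.905  0.   ] z [ 4.e-04 -0.e+00 -1.e+00]
shift in tool axes [ 0.0444 -0.0595  0.2123]
[ 0.33 -0.13  1.89 -0.    1.38  1.46]
```

Request:
{"api": "drive_tool", "payload": {"moves": [{"delta_pos": [0.022, -0.03, 0], "rot": [0, 0, 0], "claw": 70}, {"delta_pos": [0.015, -0.02, 0], "rot": [0, 0, 0], "claw": 70}, {"delta_pos": [0.008, -0.01, 0.02], "rot": [0, 0, 0], "claw": 70}, {"delta_pos": [0, 0, 0.04], "rot": [0, 0, 0], "claw": 70}, {"delta_pos": [0, 0, 0.04], "rot": [0, 0, 0], "claw": 70}, {"delta_pos": [0, 0, 0.03], "rot": [0, 0, 0], "claw": 70}, {"delta_pos": [0, 0, 0.01], "rot": [0, 0, 0], "claw": 70}, {"delta_pos": [0, 0, 0], "rot": [0, 0, 0], "claw": 70}, {"delta_pos": [0, 0, 0], "rot": [0, 0, 0], "claw": 70}]}}

```text
time: 3.1
ee_pos: [0.4412, 0.2983, 0.0929]
eef_rot: [-3.065, -0.685, -0.003]
force: [-0.3, -0.1, 0.4]
opening: 0.699
```

```bash
python3 - <<'E'
from station import ctrl,imaging
from h import *
togo(ctrl.state(),[.4397,.299,.019])
t=imaging.camera("top");s=imaging.camera("side")
B=s["img"][240:360,230:380];A=t["img"][170:290,140:290]
save("a1.png",np.hstack([A,B]),None,2.6)
E
```

```text
t 3.1 tcp [0.4412 0.2983 0.0929] open 0.699 F [-0.27 -0.1   0.44]
tool axes x,y: [0.905 0.426 0.002] [ 0.426 -0.905 -0.   ] z [ 0.002  0.001 -1.   ]
shift in tool axes [-0.0012 -0.0013  0.0739]
```

View pics/a1.png

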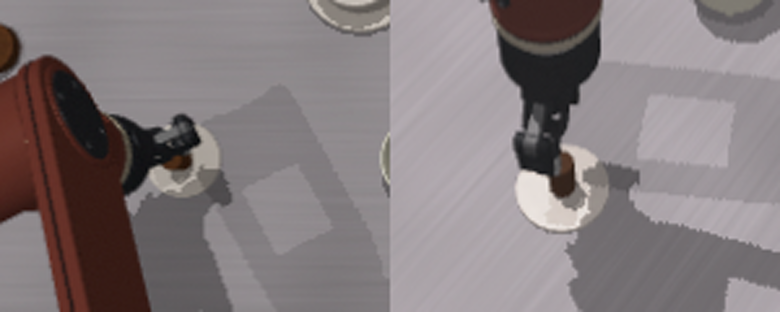

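The gripper is above the inner lid in both views, with the knob at about (208,231) top and (296,305) side between the fingers. I descend and grip.

Request:
{"api": "drive_tool", "payload": {"moves": [{"delta_pos": [-0.001, -0.001, 0.02], "rot": [0, 0, 0], "claw": 70}, {"delta_pos": [0, 0, 0.025], "rot": [0, 0, 0], "claw": 70}, {"delta_pos": [0, 0, 0.02], "rot": [0, 0, 0], "claw": 70}, {"delta_pos": [0, 0, 0.008], "rot": [0, 0, 0], "claw": 70}, {"delta_pos": [0, 0, 0], "rot": [0, 0, 0], "claw": 40}, {"delta_pos": [0, 0, 0], "rot": [0, 0, 0], "claw": 20}, {"delta_pos": [0, 0, 0], "rot": [0, 0, 0], "claw": 0}, {"delta_pos": [0, 0, 0], "rot": [0, 0, 0], "claw": 0}, {"delta_pos": [0, 0, 0], "rot": [0, 0, 0], "claw": 0}, {"delta_pos": [0, 0, 0], "rot": [0, 0, 0], "claw": 0}, {"delta_pos": [0, 0, 0], "rot": [0, 0, 0], "claw": 0}]}}

```text
time: 4.3
ee_pos: [0.4402, 0.299, 0.0201]
eef_rot: [-3.065, -0.685, -0.005]
force: [-1.0, -0.1, 6.0]
opening: 0.261
```

```bash
python3 - <<'E'
from station import ctrl
from h import *
togo(ctrl.state(),[.4397,.299,.019])
E
```

```text
t 4.3 tcp [0.4402 0.299  0.0201] open 0.261 F [-1.02 -0.05  6.03]
tool axes x,y: [0.905 0.426 0.003] [ 0.426 -0.905 -0.   ] z [ 0.0029  0.0014 -1.    ]
shift in tool axes [-0.0005 -0.0002  0.0011]
```

Request:
{"api": "drive_tool", "payload": {"moves": [{"delta_pos": [0, 0, -0.005], "rot": [0, 0, 0], "claw": 0}, {"delta_pos": [0, 0, -0.015], "rot": [0, 0, 0], "claw": 0}, {"delta_pos": [0, 0, -0.03], "rot": [0, 0, 0], "claw": 0}, {"delta_pos": [0, 0, -0.04], "rot": [0, 0, 0], "claw": 0}, {"delta_pos": [0, 0, -0.04], "rot": [0, 0, 0], "claw": 0}, {"delta_pos": [0, 0, -0.03], "rot": [0, 0, 0], "claw": 0}, {"delta_pos": [0, 0, -0.015], "rot": [0, 0, 0], "claw": 0}, {"delta_pos": [0, 0, -0.005], "rot": [0, 0, 0], "claw": 0}, {"delta_pos": [0, 0, 0], "rot": [0, 0, 0], "claw": 0}]}}

```text
time: 5.2
ee_pos: [0.4385, 0.2982, 0.1981]
eef_rot: [3.066, 0.685, -0.0]
force: [-0.3, 0.7, -2.8]
opening: 0.264
```

```bash
python3 - <<'E'
from station import ctrl,imaging
from h import *
togo(ctrl.state(),[.633,-.156,.2])
t=imaging.camera("top");s=imaging.camera("side")
B=s["img"][170:320,220:380];A=t["img"][170:320,120:280]
save("a2.png",np.hstack([A,B]),None,2.5)
E
```

```text
t 5.2 tcp [0.4385 0.2982 0.1981] open 0.264 F [-0.25  0.74 -2.77]
tool axes x,y: [ 0.905  0.426 -0.   ] [ 0.426 -0.905 -0.   ] z [-2.e-04 -1.e-04 -1.e+00]
shift in tool axes [-0.0174  0.4937 -0.0019]
```

View pics/a2.png

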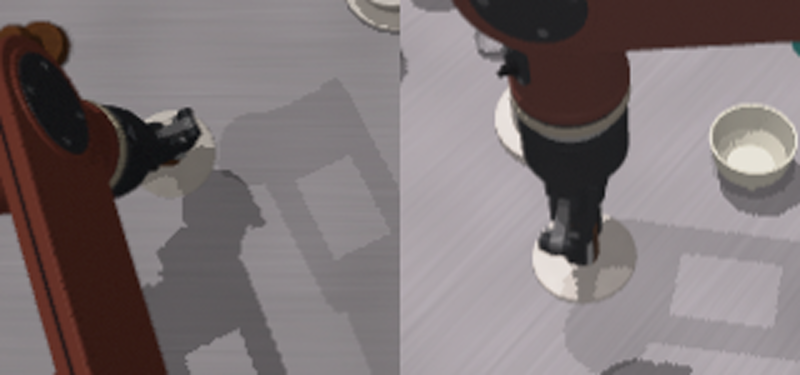

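The inner lid hangs level in the gripper in both views, at about (210,232) top and (294,275) side. I carry it over to the canister.

Request:
{"api": "drive_tool", "payload": {"moves": [{"delta_pos": [0, 0.008, 0], "rot": [0, 0, 0], "claw": 0}, {"delta_pos": [-0.001, 0.018, 0], "rot": [0, 0, 0], "claw": 0}, {"delta_pos": [-0.001, 0.026, 0], "rot": [0, 0, 0], "claw": 0}, {"delta_pos": [-0.001, 0.032, 0], "rot": [0, 0, 0], "claw": 0}, {"delta_pos": [-0.001, 0.035, 0], "rot": [0, 0, 0], "claw": 0}, {"delta_pos": [-0.001, 0.035, 0], "rot": [0, 0, 0], "claw": 0}, {"delta_pos": [-0.001, 0.035, 0], "rot": [0, 0, 0], "claw": 0}, {"delta_pos": [-0.001, 0.035, 0], "rot": [0, 0, 0], "claw": 0}, {"delta_pos": [-0.001, 0.035, 0], "rot": [0, 0, 0], "claw": 0}, {"delta_pos": [-0.001, 0.035, 0], "rot": [0, 0, 0], "claw": 0}, {"delta_pos": [-0.001, 0.035, 0], "rot": [0, 0, 0], "claw": 0}, {"delta_pos": [-0.001, 0.035, 0], "rot": [0, 0, 0], "claw": 0}, {"delta_pos": [-0.001, 0.035, 0], "rot": [0, 0, 0], "claw": 0}, {"delta_pos": [-0.001, 0.032, 0], "rot": [0, 0, 0], "claw": 0}, {"delta_pos": [-0.001, 0.026, 0], "rot": [0, 0, 0], "claw": 0}, {"delta_pos": [-0.001, 0.018, 0], "rot": [0, 0, 0], "claw": 0}, {"delta_pos": [-0.001, 0.012, 0], "rot": [0, 0, 0], "claw": 0}, {"delta_pos": [-0.001, 0.006, 0], "rot": [0, 0, 0], "claw": 0}, {"delta_pos": [0, 0, 0], "rot": [0, 0, 0], "claw": 0}, {"delta_pos": [0, 0, 0], "rot": [0, 0, 0], "claw": 0}]}}

```text
time: 7.3
ee_pos: [0.633, -0.1541, 0.1982]
eef_rot: [-3.065, -0.686, 0.001]
force: [-0.4, 0.6, -1.4]
opening: 0.266
```

```bash
cat > look.py <<'E'
import sys
from station import ctrl,imaging
from h import *
nm=sys.argv[1]; tgt=[float(v) for v in sys.argv[2:5]]
togo(ctrl.state(),tgt)
t=imaging.camera("top");s=imaging.camera("side")
import pickle; pickle.dump((t,s),open(nm+".pkl","wb"))
B=s["img"][60:230,260:430];A=t["img"][70:240,290:460]
save(nm+".png",np.hstack([A,B]),None,2.3)
E
python3 look.py b1 .633 -.156 .117
```

```text
t 7.3 tcp [ 0.633  -0.1541  0.1982] open 0.266 F [-0.41  0.57 -1.41]
tool axes x,y: [ 0.905  0.426 -0.   ] [ 0.426 -0.905 -0.001] z [-5.e-04  6.e-04 -1.e+00]
shift in tool axes [-0.0008  0.0018  0.0812]
```

View pics/b1.png

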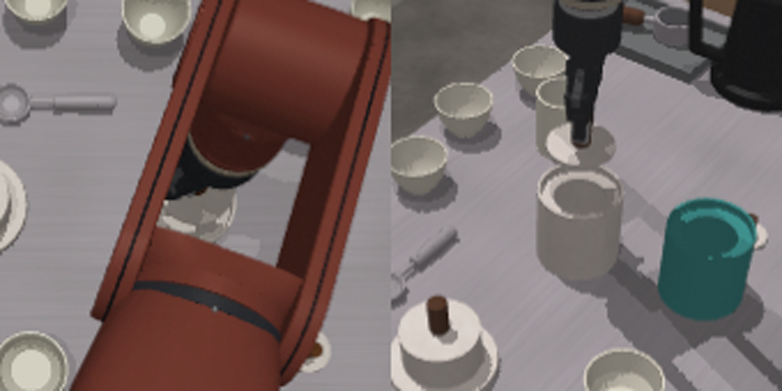

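The side view shows the lid, still level, just above the canister at about (386... crop 580,145), pixel (342,123). I check the lid centre from this view.

```bash
python3 - <<'E'
from h import *
import pickle; t,s=pickle.load(open("b1.pkl","rb"))
a=s["img"].astype(int); 
im=cv2.resize(s["img"],None,fx=6,fy=6,interpolation=cv2.INTER_NEAREST)
for z,r,cx,cy,col in((.184,.042,.633,-.1541,(0,0,255)),(.11,.055,.633,-.156,(0,255,0))):
    for q in np.linspace(0,6.28,60):
        p=proj(s,[cx+r*np.cos(q),cy+r*np.sin(q),z]); cv2.circle(im,tuple(int(v) for v in (p+.5)*6),1,col,-1)
cv2.imwrite("pics/b1z.png",im[100*6:190*6,300*6:390*6])
E
```

```text
(no output)
```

View pics/b1z.png

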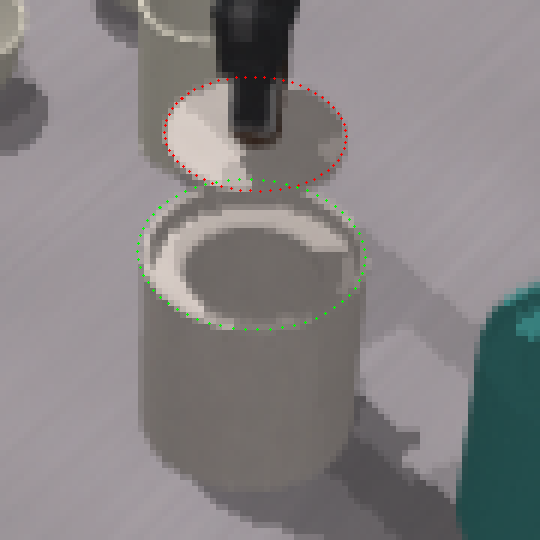

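The lid outline sits where computed, about 1 px left of the can's centre line. I lower it, slowly near the ledge.

Request:
{"api": "drive_tool", "payload": {"moves": [{"delta_pos": [-0.001, 0.001, 0.01], "rot": [0, 0, 0], "claw": 0}, {"delta_pos": [0, 0.001, 0.02], "rot": [0, 0, 0], "claw": 0}, {"delta_pos": [0, 0, 0.02], "rot": [0, 0, 0], "claw": 0}, {"delta_pos": [0, 0, 0.015], "rot": [0, 0, 0], "claw": 0}, {"delta_pos": [0, 0, 0.008], "rot": [0, 0, 0], "claw": 0}, {"delta_pos": [0, 0, 0.003], "rot": [0, 0, 0], "claw": 0}, {"delta_pos": [0, 0, 0], "rot": [0, 0, 0], "claw": 0}, {"delta_pos": [0, 0, 0], "rot": [0, 0, 0], "claw": 0}]}}

```text
time: 8.2
ee_pos: [0.6339, -0.1575, 0.1234]
eef_rot: [3.065, 0.685, 0.002]
force: [0.4, 0.2, -1.8]
opening: 0.264
```

Request:
{"api": "drive_tool", "payload": {"moves": [{"delta_pos": [0, 0, 0.001], "rot": [0, 0, 0], "claw": 0}, {"delta_pos": [0, 0, 0.001], "rot": [0, 0, 0], "claw": 0}, {"delta_pos": [0, 0, 0], "rot": [0, 0, 0], "claw": 0}]}}

```text
time: 8.5
ee_pos: [0.6333, -0.1573, 0.1205]
eef_rot: [3.066, 0.685, 0.0]
force: [-0.2, 0.1, -2.1]
opening: 0.263
```

Underside should be about 2.5 mm above the ledge now.

Request:
{"api": "drive_tool", "payload": {"moves": [{"delta_pos": [0, 0, 0.001], "rot": [0, 0, 0], "claw": 0}, {"delta_pos": [0, 0, 0.001], "rot": [0, 0, 0], "claw": 0}, {"delta_pos": [0, 0, 0], "rot": [0, 0, 0], "claw": 0}]}}

```text
time: 8.8
ee_pos: [0.6332, -0.1573, 0.1183]
eef_rot: [3.066, 0.685, 0.0]
force: [-0.2, -0.8, -1.8]
opening: 0.258
```

Request:
{"api": "drive_tool", "payload": {"moves": [{"delta_pos": [0, 0, 0.001], "rot": [0, 0, 0], "claw": 0}, {"delta_pos": [0, 0, 0], "rot": [0, 0, 0], "claw": 0}]}}

```text
time: 9.0
ee_pos: [0.6334, -0.1574, 0.1182]
eef_rot: [3.066, 0.685, 0.001]
force: [-2.6, -1.0, 3.5]
opening: 0.263
```

Contact shows at the expected height (TCP 0.118), so I release and rise.

Request:
{"api": "drive_tool", "payload": {"moves": [{"delta_pos": [0, 0, 0], "rot": [0, 0, 0], "claw": 35}, {"delta_pos": [0, 0, 0], "rot": [0, 0, 0], "claw": 50}, {"delta_pos": [0, 0, 0], "rot": [0, 0, 0], "claw": 60}, {"delta_pos": [0, 0, 0], "rot": [0, 0, 0], "claw": 60}, {"delta_pos": [0, 0, 0], "rot": [0, 0, 0], "claw": 60}, {"delta_pos": [0, 0, -0.01], "rot": [0, 0, 0], "claw": 60}, {"delta_pos": [0, 0, -0.02], "rot": [0, 0, 0], "claw": 60}, {"delta_pos": [0, 0, -0.03], "rot": [0, 0, 0], "claw": 60}, {"delta_pos": [0, 0, -0.03], "rot": [0, 0, 0], "claw": 60}, {"delta_pos": [0, 0, -0.02], "rot": [0, 0, 0], "claw": 60}]}}

```text
time: 10.0
ee_pos: [0.6342, -0.1576, 0.231]
eef_rot: [3.064, 0.685, 0.005]
force: [0.1, -0.2, 0.2]
opening: 0.598
```

```bash
python3 look.py b2 .650 .102 .075
```

```text
t 10.0 tcp [ 0.6342 -0.1576  0.231 ] open 0.598 F [ 0.11 -0.22  0.23]
tool axes x,y: [0.905 0.426 0.003] [ 0.426 -0.905  0.003] z [ 0.0035 -0.0013 -1.    ]
shift in tool axes [ 0.1245 -0.2286  0.1557]
```

View pics/b2.png

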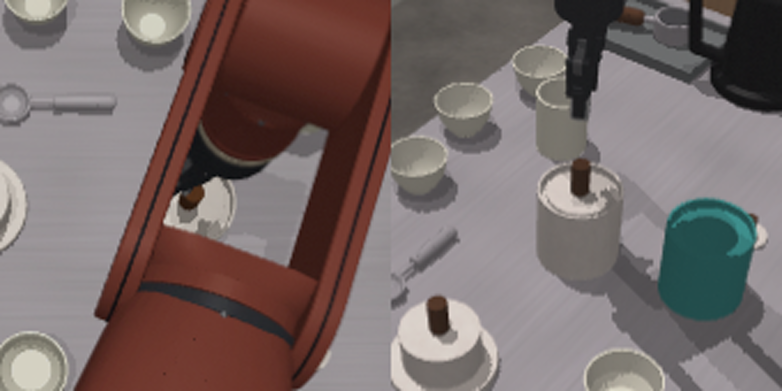

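The inner lid lies flat in the canister mouth, knob upright at (342,137) in the side view. Next I go above the outer lid.

Request:
{"api": "drive_tool", "payload": {"moves": [{"delta_pos": [0.005, -0.0096, 0], "rot": [0, 0, 0], "claw": 60}, {"delta_pos": [0.012, -0.022, 0], "rot": [0, 0, 0], "claw": 60}, {"delta_pos": [0.0155, -0.0282, 0], "rot": [0, 0, 0], "claw": 60}, {"delta_pos": [0.0155, -0.0282, 0], "rot": [0, 0, 0], "claw": 60}, {"delta_pos": [0.0155, -0.0282, 0], "rot": [0, 0, 0], "claw": 60}, {"delta_pos": [0.0155, -0.0282, 0], "rot": [0, 0, 0], "claw": 60}, {"delta_pos": [0.0155, -0.0282, 0], "rot": [0, 0, 0], "claw": 60}, {"delta_pos": [0.014, -0.025, 0], "rot": [0, 0, 0], "claw": 60}, {"delta_pos": [0.01, -0.019, 0.01], "rot": [0, 0, 0], "claw": 60}, {"delta_pos": [0.006, -0.011, 0.03], "rot": [0, 0, 0], "claw": 60}, {"delta_pos": [0, 0, 0.03], "rot": [0, 0, 0], "claw": 60}, {"delta_pos": [0, 0, 0.01], "rot": [0, 0, 0], "claw": 60}, {"delta_pos": [0, 0, 0], "rot": [0, 0, 0], "claw": 60}, {"delta_pos": [0, 0, 0], "rot": [0, 0, 0], "claw": 60}]}}

```text
time: 11.5
ee_pos: [0.6491, 0.1016, 0.1478]
eef_rot: [-3.066, -0.685, -0.0]
force: [0.2, 0.2, 0.2]
opening: 0.607
```

```bash
python3 - <<'E'
from station import ctrl,imaging
from h import *
togo(ctrl.state(),[.650,.102,.075])
t=imaging.camera("top");s=imaging.camera("side")
out=[]
for c,(x,y) in((t,(278,158)),(s,(282,200))):
    im=cv2.resize(c["img"],None,fx=6,fy=6,interpolation=cv2.INTER_NEAREST)
    for z,r,col in((.112,.012,(0,0,255)),(.066,.048,(0,255,0)),(.01,.067,(255,0,0))):
        for q in np.linspace(0,6.28,60):
            p=proj(c,[.650+r*np.cos(q),.102+r*np.sin(q),z]); cv2.circle(im,tuple(int(v) for v in (p+.5)*6),1,col,-1)
    out.append(im[(y-45)*6:(y+45)*6,(x-33)*6:(x+33)*6])
cv2.imwrite("pics/o1.png",np.hstack(out))
E
```

```text
t 11.5 tcp [0.6491 0.1016 0.1478] open 0.607 F [0.17 0.2  0.18]
tool axes x,y: [0.905 0.425 0.   ] [ 0.425 -0.905 -0.   ] z [ 1.e-04  1.e-04 -1.e+00]
shift in tool axes [0.0009 0.     0.0728]
```

View pics/o1.png

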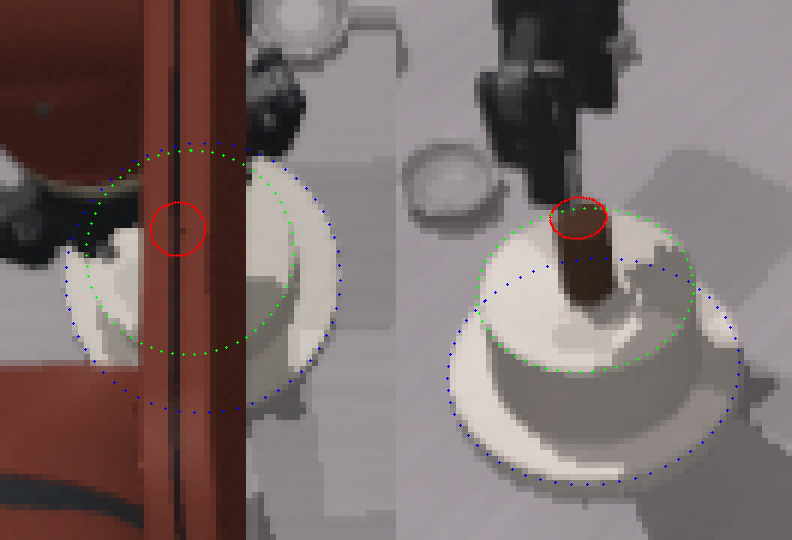

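The projected circles sit on the knob (side 281,193), dome and skirt, within about 1 mm. I descend and grip.

Request:
{"api": "drive_tool", "payload": {"moves": [{"delta_pos": [0.001, 0, 0.015], "rot": [0, 0, 0], "claw": 60}, {"delta_pos": [0, 0, 0.025], "rot": [0, 0, 0], "claw": 60}, {"delta_pos": [0, 0, 0.02], "rot": [0, 0, 0], "claw": 60}, {"delta_pos": [0, 0, 0.01], "rot": [0, 0, 0], "claw": 60}, {"delta_pos": [0, 0, 0], "rot": [0, 0, 0], "claw": 40}, {"delta_pos": [0, 0, 0], "rot": [0, 0, 0], "claw": 20}, {"delta_pos": [0, 0, 0], "rot": [0, 0, 0], "claw": 0}, {"delta_pos": [0, 0, 0], "rot": [0, 0, 0], "claw": 0}, {"delta_pos": [0, 0, 0], "rot": [0, 0, 0], "claw": 0}, {"delta_pos": [0, 0, 0], "rot": [0, 0, 0], "claw": 0}]}}

```text
time: 12.6
ee_pos: [0.6501, 0.1021, 0.0778]
eef_rot: [3.066, 0.685, 0.001]
force: [-0.5, -1.1, -1.4]
opening: 0.268
```

Request:
{"api": "drive_tool", "payload": {"moves": [{"delta_pos": [0, 0, -0.005], "rot": [0, 0, 0], "claw": 0}, {"delta_pos": [0, 0, -0.015], "rot": [0, 0, 0], "claw": 0}, {"delta_pos": [0, 0, -0.03], "rot": [0, 0, 0], "claw": 0}, {"delta_pos": [0, 0, -0.035], "rot": [0, 0, 0], "claw": 0}, {"delta_pos": [0, 0, -0.035], "rot": [0, 0, 0], "claw": 0}, {"delta_pos": [0, 0, -0.035], "rot": [0, 0, 0], "claw": 0}, {"delta_pos": [0, 0, -0.03], "rot": [0, 0, 0], "claw": 0}, {"delta_pos": [0, 0, -0.015], "rot": [0, 0, 0], "claw": 0}, {"delta_pos": [0, 0, 0], "rot": [0, 0, 0], "claw": 0}, {"delta_pos": [0, 0, 0], "rot": [0, 0, 0], "claw": 0}]}}

```text
time: 13.6
ee_pos: [0.6494, 0.1021, 0.2763]
eef_rot: [-3.066, -0.685, 0.002]
force: [-1.1, -0.2, -3.7]
opening: 0.264
```

```bash
python3 look.py o2 .633 -.156 .277
```

```text
t 13.6 tcp [0.6494 0.1021 0.2763] open 0.264 F [-1.13 -0.17 -3.71]
tool axes x,y: [ 0.905  0.426 -0.001] [ 0.426 -0.905 -0.001] z [-0.0013 -0.     -1.    ]
shift in tool axes [-0.1247  0.2266 -0.0007]
```

View pics/o2.png

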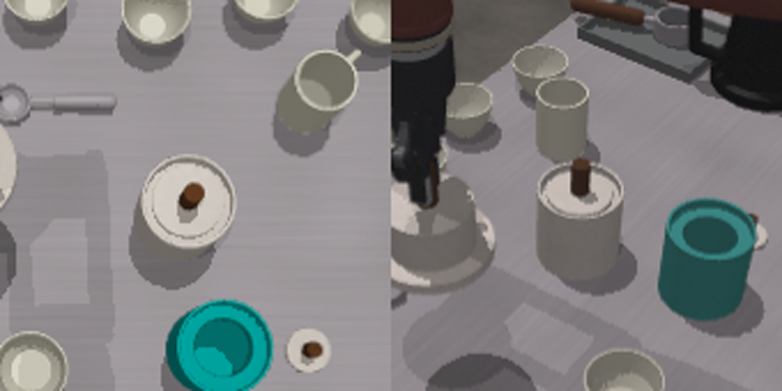

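The top view is clear. The inner lid sits concentric and flat in the canister (knob about 374,155) and the outer lid is lifted. I re-measure the canister before carrying on.

```bash
python3 - <<'E'
from h import *
import pickle; t,s=pickle.load(open("o2.pkl","rb"))
k,_=enamel(t,(372,158),28); ctr=k.mean(0)
k=np.array([p for p in k if (p-ctr)[1]<5 and (p-ctr)[0]-(p-ctr)[1]>0]); print(circ(t,k,.11))
out=[]
for c,(x,y) in((t,(372,156)),(s,(342,150)),(s,(278,160))):
    im=cv2.resize(c["img"],None,fx=4,fy=4,interpolation=cv2.INTER_NEAREST)
    L=[(.11,.055,.633,-.156,(0,0,255)),(.104,.042,.6335,-.1574,(0,255,0)),(.15,.012,.6335,-.1574,(255,0,0))]
    if x==278: L=[(.2085,.067,.650,.102,(0,0,255)),(.2645,.048,.650,.102,(0,255,0))]
    for z,r,cx,cy,col in L:
        for q in np.linspace(0,6.28,60):
            p=proj(c,[cx+r*np.cos(q),cy+r*np.sin(q),z]); cv2.circle(im,tuple(int(v) for v in (p+.5)*4),0,col,-1)
    out.append(im[(y-33)*4:(y+33)*4,(x-33)*4:(x+33)*4])
cv2.imwrite("pics/o3.png",np.hstack(out))
E
```

```text
(array([ 0.63263474, -0.15589706,  0.05424471]), np.float64(0.0006869724842081972))
```

View pics/o3.png

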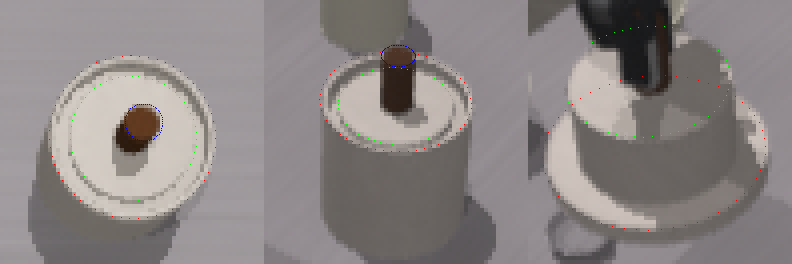

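The canister hasn't moved, the inner lid is seated at ledge height, and the outer lid hangs level where predicted. I carry it over.

Request:
{"api": "drive_tool", "payload": {"moves": [{"delta_pos": [-0.004, 0.007, 0], "rot": [0, 0, 0], "claw": 0}, {"delta_pos": [-0.008, 0.015, 0], "rot": [0, 0, 0], "claw": 0}, {"delta_pos": [-0.012, 0.022, 0], "rot": [0, 0, 0], "claw": 0}, {"delta_pos": [-0.015, 0.027, 0], "rot": [0, 0, 0], "claw": 0}, {"delta_pos": [-0.015, 0.027, 0], "rot": [0, 0, 0], "claw": 0}, {"delta_pos": [-0.015, 0.027, 0], "rot": [0, 0, 0], "claw": 0}, {"delta_pos": [-0.015, 0.027, 0], "rot": [0, 0, 0], "claw": 0}, {"delta_pos": [-0.015, 0.027, 0], "rot": [0, 0, 0], "claw": 0}, {"delta_pos": [-0.012, 0.022, 0], "rot": [0, 0, 0], "claw": 0}, {"delta_pos": [-0.008, 0.015, 0], "rot": [0, 0, 0], "claw": 0}, {"delta_pos": [-0.004, 0.007, 0], "rot": [0, 0, 0], "claw": 0}, {"delta_pos": [-0.0017, 0.0036, 0], "rot": [0, 0, 0], "claw": 0}, {"delta_pos": [0, 0, 0], "rot": [0, 0, 0], "claw": 0}, {"delta_pos": [0, 0, 0], "rot": [0, 0, 0], "claw": 0}]}}

```text
time: 15.1
ee_pos: [0.6337, -0.155, 0.2773]
eef_rot: [-3.065, -0.687, -0.0]
force: [0.5, 1.2, -2.7]
opening: 0.261
```

```bash
python3 look.py p1 .633 -.156 .178; python3 - <<'E'
from h import *
import pickle; t,s=pickle.load(open("p1.pkl","rb"))
from station import ctrl
e=ctrl.state()["ee_pos"]; b=e[2]-.0778
im=cv2.resize(s["img"],None,fx=6,fy=6,interpolation=cv2.INTER_NEAREST)
for z,r,cx,cy,col in((b+.01,.067,e[0],e[1],(0,0,255)),(b+.066,.048,e[0],e[1],(0,255,0)),(.11,.055,.633,-.156,(255,0,0))):
    for q in np.linspace(0,6.28,60):
        p=proj(s,[cx+r*np.cos(q),cy+r*np.sin(q),z]); cv2.circle(im,tuple(int(v) for v in (p+.5)*6),1,col,-1)
cv2.imwrite("pics/p1z.png",im[70*6:170*6,295*6:395*6])
E
```

```text
t 15.1 tcp [ 0.6337 -0.155   0.2773] open 0.261 F [ 0.46  1.21 -2.68]
tool axes x,y: [0.904 0.427 0.   ] [ 0.427 -0.904 -0.   ] z [-0.e+00  5.e-04 -1.e+00]
shift in tool axes [-0.0011  0.0007  0.0993]
```

View pics/p1z.png

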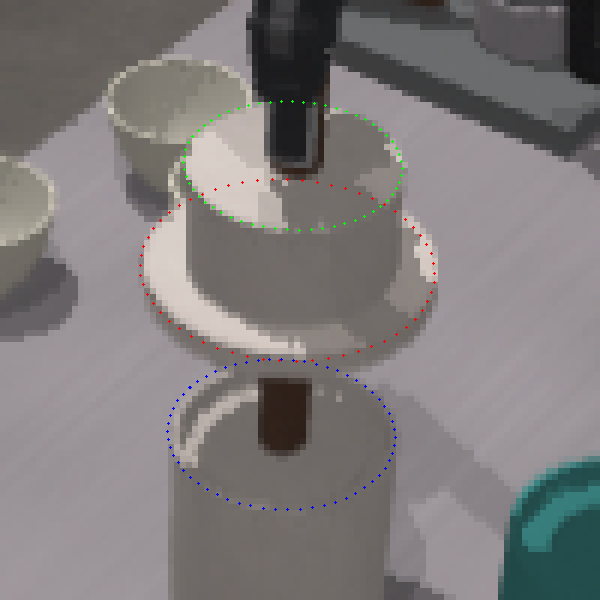

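The lid is level and centred over the can, with its outline at (343,128) as predicted. Seating is expected at TCP z of about 0.178. I lower it.

Request:
{"api": "drive_tool", "payload": {"moves": [{"delta_pos": [-0.001, 0.0005, 0.01], "rot": [0, 0, 0], "claw": 0}, {"delta_pos": [0, 0, 0.02], "rot": [0, 0, 0], "claw": 0}, {"delta_pos": [0, 0, 0.02], "rot": [0, 0, 0], "claw": 0}, {"delta_pos": [0, 0, 0.02], "rot": [0, 0, 0], "claw": 0}, {"delta_pos": [0, 0, 0.01], "rot": [0, 0, 0], "claw": 0}, {"delta_pos": [0, 0, 0.006], "rot": [0, 0, 0], "claw": 0}, {"delta_pos": [0, 0, 0.004], "rot": [0, 0, 0], "claw": 0}, {"delta_pos": [0, 0, 0.002], "rot": [0, 0, 0], "claw": 0}, {"delta_pos": [0, 0, 0], "rot": [0, 0, 0], "claw": 0}, {"delta_pos": [0, 0, 0], "rot": [0, 0, 0], "claw": 0}]}}

```text
time: 16.2
ee_pos: [0.6333, -0.1571, 0.1862]
eef_rot: [3.065, 0.685, 0.002]
force: [0.4, 0.1, -3.8]
opening: 0.265
```

Request:
{"api": "drive_tool", "payload": {"moves": [{"delta_pos": [0, 0, 0.001], "rot": [0, 0, 0], "claw": 0}, {"delta_pos": [0, 0, 0.001], "rot": [0, 0, 0], "claw": 0}, {"delta_pos": [0, 0, 0.001], "rot": [0, 0, 0], "claw": 0}, {"delta_pos": [0, 0, 0], "rot": [0, 0, 0], "claw": 0}]}}

```text
time: 16.6
ee_pos: [0.6327, -0.1568, 0.1821]
eef_rot: [-3.066, -0.685, 0.0]
force: [-0.3, -0.0, -3.6]
opening: 0.267
```

Request:
{"api": "drive_tool", "payload": {"moves": [{"delta_pos": [0, 0, 0.001], "rot": [0, 0, 0], "claw": 0}, {"delta_pos": [0, 0, 0.001], "rot": [0, 0, 0], "claw": 0}, {"delta_pos": [0, 0, 0], "rot": [0, 0, 0], "claw": 0}]}}

```text
time: 16.9
ee_pos: [0.6327, -0.1569, 0.18]
eef_rot: [-3.066, -0.685, 0.001]
force: [-0.8, -0.4, -3.2]
opening: 0.268
```

Request:
{"api": "drive_tool", "payload": {"moves": [{"delta_pos": [0, 0, 0.001], "rot": [0, 0, 0], "claw": 0}, {"delta_pos": [0, 0, 0.001], "rot": [0, 0, 0], "claw": 0}, {"delta_pos": [0, 0, 0], "rot": [0, 0, 0], "claw": 0}]}}

```text
time: 17.2
ee_pos: [0.6327, -0.1569, 0.1781]
eef_rot: [-3.066, -0.685, 0.0]
force: [-0.3, 0.1, -2.7]
opening: 0.263
```

Request:
{"api": "drive_tool", "payload": {"moves": [{"delta_pos": [0, 0, 0.0005], "rot": [0, 0, 0], "claw": 0}, {"delta_pos": [0, 0, 0], "rot": [0, 0, 0], "claw": 0}]}}

```text
time: 17.4
ee_pos: [0.6329, -0.1569, 0.1779]
eef_rot: [3.066, 0.685, 0.0]
force: [-0.7, 0.3, -3.1]
opening: 0.264
```

Request:
{"api": "drive_tool", "payload": {"moves": [{"delta_pos": [0, 0, 0.001], "rot": [0, 0, 0], "claw": 0}, {"delta_pos": [0, 0, 0], "rot": [0, 0, 0], "claw": 0}]}}

```text
time: 17.6
ee_pos: [0.633, -0.157, 0.1778]
eef_rot: [3.066, 0.685, 0.001]
force: [-2.9, 0.3, 4.0]
opening: 0.265
```

Contact shows at the expected height, so I release.

Request:
{"api": "drive_tool", "payload": {"moves": [{"delta_pos": [0, 0, 0], "rot": [0, 0, 0], "claw": 35}, {"delta_pos": [0, 0, 0], "rot": [0, 0, 0], "claw": 50}, {"delta_pos": [0, 0, 0], "rot": [0, 0, 0], "claw": 60}, {"delta_pos": [0, 0, 0], "rot": [0, 0, 0], "claw": 60}, {"delta_pos": [0, 0, 0], "rot": [0, 0, 0], "claw": 60}, {"delta_pos": [0, 0, -0.01], "rot": [0, 0, 0], "claw": 60}, {"delta_pos": [0, 0, -0.02], "rot": [0, 0, 0], "claw": 60}, {"delta_pos": [0, 0, -0.03], "rot": [0, 0, 0], "claw": 60}, {"delta_pos": [0, 0, -0.03], "rot": [0, 0, 0], "claw": 60}, {"delta_pos": [0.005, -0.02, -0.01], "rot": [0, 0, 0], "claw": 60}, {"delta_pos": [0.01, -0.03, 0], "rot": [0, 0, 0], "claw": 60}, {"delta_pos": [0.01, -0.035, 0], "rot": [0, 0, 0], "claw": 60}, {"delta_pos": [0.01, -0.035, 0], "rot": [0, 0, 0], "claw": 60}, {"delta_pos": [0.01, -0.035, 0], "rot": [0, 0, 0], "claw": 60}, {"delta_pos": [0.01, -0.035, 0], "rot": [0, 0, 0], "claw": 60}, {"delta_pos": [0.01, -0.03, 0], "rot": [0, 0, 0], "claw": 60}, {"delta_pos": [0.005, -0.02, 0], "rot": [0, 0, 0], "claw": 60}, {"delta_pos": [0, -0.01, 0], "rot": [0, 0, 0], "claw": 60}, {"delta_pos": [0, 0, 0], "rot": [0, 0, 0], "claw": 60}, {"delta_pos": [0, 0, 0], "rot": [0, 0, 0], "claw": 60}]}}

```text
time: 19.6
ee_pos: [0.5896, 0.0987, 0.2767]
eef_rot: [3.065, 0.685, -0.0]
force: [-1.2, -0.3, -0.5]
opening: 0.597
```

```bash
python3 look.py p2 .633 -.156 .178; python3 - <<'E'
from h import *
import pickle; t,s=pickle.load(open("p2.pkl","rb"))
k,_=enamel(t,(372,158),40); 
ctr=k.mean(0); k=np.array([p for p in k if (p-ctr)[1]<5 and (p-ctr)[0]-(p-ctr)[1]>0]); print(circ(t,k,.11))
out=[]
for c,(x,y) in((t,(374,152)),(s,(342,135))):
    im=cv2.resize(c["img"],None,fx=5,fy=5,interpolation=cv2.INTER_NEAREST)
    cx,cy=.633,-.1568
    for z,r,col in((.110,.067,(0,0,255)),(.166,.048,(0,255,0)),(.212,.012,(255,0,0)),(0,.055,(255,255,0))):
        for q in np.linspace(0,6.28,60):
            p=proj(c,[cx+r*np.cos(q),cy+r*np.sin(q),z]); cv2.circle(im,tuple(int(v) for v in (p+.5)*5),1,col,-1)
    out.append(im[(y-50)*5:(y+50)*5,(x-39)*5:(x+39)*5])
cv2.imwrite("pics/p2z.png",np.hstack(out))
save("p2all.png",t["img"])
E
```

```text
t 19.6 tcp [0.5896 0.0987 0.2767] open 0.597 F [-1.21 -0.28 -0.45]
tool axes x,y: [ 0.905  0.426 -0.   ] [ 0.426 -0.905  0.   ] z [-1.e-04 -5.e-04 -1.e+00]
shift in tool axes [-0.0691  0.2489  0.0989]
(array([ 0.63289854, -0.15664344,  0.06706534]), np.float64(0.0006553506049706984))
```

View pics/p2z.png

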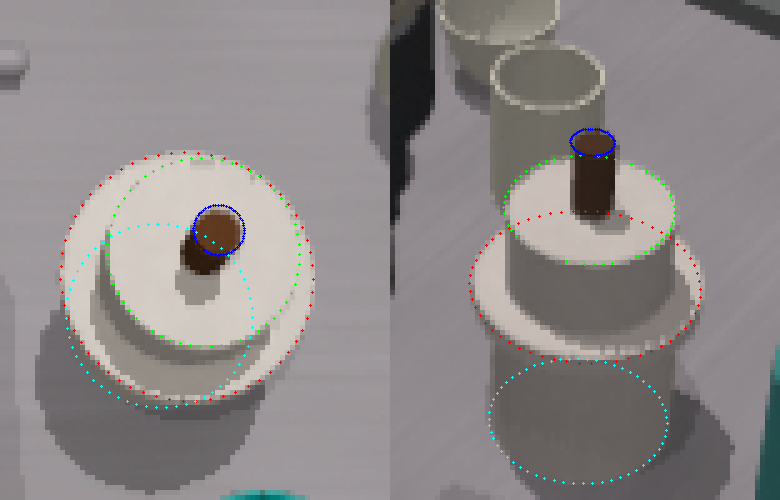

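View pics/p2all.png

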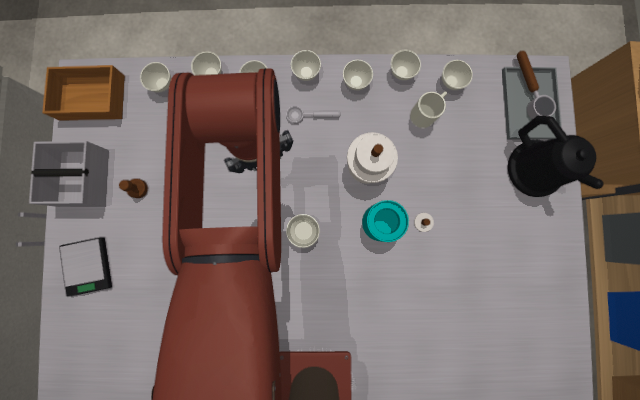

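The outer lid sits level on the canister at (372,158) top. Its fitted circle has a 67.1 mm radius at z = 0.110 and a centre within 1 mm of the canister axis. The small lid is still at (424,222) and the arm is clear, so I hand in.

```bash
python3 -c "
from station import ctrl
print(ctrl.close_job())"
```

```text
the job is handed in; nothing more can be done
None
```

The canister is closed and the job is handed in at about 20 s of the 64 s allowed. I set the inner lid on the ledge first, then the outer lid on the rim, and released both.

- **Inner lid:** it made contact at the expected ledge height (TCP 0.118 m, 3.5 N). A clear top view afterwards showed it flat and centred in the mouth, and the canister had not moved.
- **Outer lid:** it made contact at the expected rim height (TCP 0.178 m, 4 N). The last fit put its radius at 67.1 mm and its centre within 1 mm of the canister's axis. In both views the skirt, dome and knob matched a level, fully seated lid to about 1 px.
- **Everything else:** the small lid and the turquoise can looked undisturbed, and the gripper was open and well clear.
- **Check that failed:** my first automatic circle fits in the side camera for the canister and the outer lid were off because other surfaces got into the masks. I dropped them and instead checked the top-view positions by projecting circles into the side view, which agreed to about 1 mm.

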